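Turn the tea tray to bring the strainer to the front

TASK

Turn the round beech turntable tray until the steel tea strainer rest (the dish whose strainer has a handle) is at the front, with its handle pointing out over the wooden tongue that sticks out of the turntable's foot; the upright pegs on the rim are there to push it round by. Leave the empty glass cup on the table where it stands, and leave the tray at rest.

Things in the scene. Friction and masses are not known exactly. Their poses are not given: they have to be found in the camera images.
- foot: Fixed beech foot of the turntable, mostly hidden under the tray: a disc with one flat tongue, 54 mm wide, 10 mm thick, sticking out 40 mm beyond the tray's edge (to 165 mm from the axis), which marks the front. Origin on the turntable's axis at table height, z up; the tongue points along its -x axis, roughly towards the robot.
- tray (a joint): Angle (rad) of the round beech tray (250 mm across, top 36 mm above the table), anticlockwise from above, no stops; 0 or a whole turn when the handle points along the tongue. Three upright turning pegs, 14 mm thick, 45 mm tall (tops at 81 mm), stand 110 mm from the axis at 60, 180 and 300 degrees from the handle. Light friction, about 1.1 N at a peg: it stays where a slow push leaves it.
- strainer_handle_end (a point): Outer end of the strainer's flat handle, 130 mm from the axis, 60 mm above the table. The strainer rest is a steel dish 64 mm wide, highest point 62 mm. Fixed on the tray too, all centred 60 mm from the axis: 120 degrees anticlockwise from it a lidded steel sugar pot (57 mm wide, top at 87 mm), 120 degrees clockwise a steel dish without handle (64 mm wide, top at 58 mm).
- glass_cup: Empty loose glass cup, 70 mm across the mouth and 85 mm high, standing on the table to one side of the tray (a peg board with colourful pegs is on the other side). Origin at the centre of its underside, z up.
Mind the look-alikes: they are no part of the job. There is more than one size of the glass_cup; the job needs the smallest.

How it is judged:
By the outcome, as a careful person would: the job done as asked, in the order asked, and still so for the second after the job is handed in, with the robot touching nothing.
It also fails if it takes over 40 s, if anything falls off the work surface, if the arm or the gripper's body presses on something with over 40 N, if the wrist force passes 120 N, or if a joint passes its speed limit or range.

ROBOT

A 6-joint arm with a two-finger parallel gripper is mounted at the origin on the work surface. World frame = base frame: x ahead of the robot, y to its left, z up, the work surface at z = 0. Lengths are in m, angles in rad, forces in N, time in s.
With the tool pointing down it reaches from about 0.3 to 0.875 m from the base axis. Payload 6.4 kg.
Tool frame: the origin (TCP) lies midway between the tips of the shut fingers; the grasp point (between the pads) lies 19 mm behind it; z points along the fingers, y is the direction in which the jaws open and shut (so a half turn about z gives the same grasp; the last joint's range is limited). The gripper opens to 88 mm and grips with 3 to 60 N. Pads are 18 mm wide; open, the fingers measure 123 mm over their backs; the gripper's body (75 mm by 187 mm) begins 45 mm behind the grasp point.
Start: joints at [-1.41, 0.181, 1.607, -0, 1.354, -0.206], TCP at [0.206, -0.537, 0.239] pointing down, gripper open.
Joint ranges: [-2.99, 2.99], [-0.89, 2.07], [0.3, 2.58], [-1.14, 4.28], [0, 2.63], [-3.12, 3.12]. Speed limits (rad/s): [2.57, 2.57, 3.01, 3.14, 3.14, 3.14].

INTERFACE

Orientations are given as [roll, pitch, yaw] about the fixed x, y, z axes, in that order (R = Rz(yaw) Ry(pitch) Rx(roll)).
In Python, from cell import bot gives the robot as it stands. Calls block until the motion is done:
- bot.move_pose(position, orientation): joint-space move of the TCP to a pose.
- bot.move_linear(position, ori=None, feed=0.15): straight line of the TCP; ori=None keeps the orientation; feed is the mean speed in m/s.
- bot.move_j(angles): joint-space move.
- bot.grip(opening, strength=None): finger opening in m; strength is the grip in N (None keeps the last); returns when the fingers have stopped.
- bot.dwell(seconds).
- bot.inverse_kinematics(position, orientation): joint angles nearest the present ones, or None.
- bot.get_image(name): name is "scene" or "top" or "wrist"; returns the picture (480x640x3 uint8, red, green, blue); there is no depth.
- bot.calibration(name): a dict with "fovy" (degrees; the focal length in pixels is half the picture's height over the tangent of half this angle, whatever the lens; pixels are square), "cx", "cy" (the principal point, pixels), "extrinsics" (4x4, takes a point from camera to world coordinates). Camera axes: x right, y up, looking along -z (the intrinsics and any distortion apply to the point x, -y, -z); pixel columns grow to the right and rows downward; lengths in m; the calibration is good to about 2 mm. The wrist camera is an equidistant fisheye: a pixel r from the principal point sees the ray r / f radians off the axis. A picture is of the moment at which its call begins: read the wrist's pose just before it. calibration takes no time and is no camera call; for the wrist camera it gives the pose at the moment of the call.
A pose or a line that the arm cannot do raises bot.Unreachable and nothing moves.
- bot.close_job(): hands the job in, once; it reports no verdict.
Readings, each from a call of its own:
- bot.current_clock(): time.
- bot.current_q(): joint angles.
- bot.current_qd(): joint speeds.
- bot.current_tau(): joint torques, N m.
- bot.current_eef_pos(): TCP position.
- bot.current_tcp_rot(): TCP orientation.
- bot.current_wrist_force(): force on the tool from outside, world axes, zero at the start.
- bot.current_torque(): the same for the moment, N m.
- bot.current_opening(): finger opening in m.
Only numpy, scipy, OpenCV 4.12 (cv2) and the standard library are available. Lean on these libraries where they do the work, as an engineer would, in place of code of your own. Each camera call takes 0.05 s, during which the arm holds its last target.

## Working session

There is one attempt and no reset: what is moved stays moved. The work goes in short steps, each a Python script; the robot and the scene stay as the last script left them, time stands still between calls to the robot, and variables do not carry over. Pictures are saved under pics/ and viewed, and the job is handed in when it is done.

```bash
mkdir -p pics; ls; python3 - <<'E'
from cell import bot
import cv2
print(bot.current_clock())
for n in("scene","top","wrist"):
    c=bot.calibration(n); print(n,c)
    cv2.imwrite(f"pics/{n}0.png",bot.get_image(n)[:,:,::-1])
print(bot.current_clock())
E
```

```text
pics
0.0
scene {'fovy': 55.495018947863684, 'cx': 321.9491658014721, 'cy': 227.1697445552154, 'extrinsics': array([[ 0.29203531, -0.61037552,  0.73631318,  1.28242843],
       [ 0.95636026,  0.17871143, -0.23116505, -0.13894449],
       [ 0.00950991,  0.77168902,  0.63592894,  0.6679442 ],
       [ 0.        ,  0.        ,  0.        ,  1.        ]])}
top {'fovy': 53.759601979177226, 'cx': 314.35080947983255, 'cy': 243.18247513199827, 'extrinsics': array([[-0.00427394,  0.99466176, -0.10310047,  0.4578062 ],
       [-0.99968325, -0.00169273,  0.02511036,  0.08612685],
       [ 0.02480179,  0.10317513,  0.99435394,  1.16294136],
       [ 0.        ,  0.        ,  0.        ,  1.        ]])}
wrist {'fovy': 65.70646984690485, 'cx': 309.5601923808854, 'cy': 245.51311787335405, 'extrinsics': array([[ 0.35864542,  0.88631683,  0.29294358,  0.28408887],
       [-0.93347115,  0.34128408,  0.11025784, -0.50700284],
       [-0.0022536 , -0.31299785,  0.94975116,  0.38460961],
       [ 0.        ,  0.        ,  0.        ,  1.        ]])}
0.15
```

View pics/top0.png

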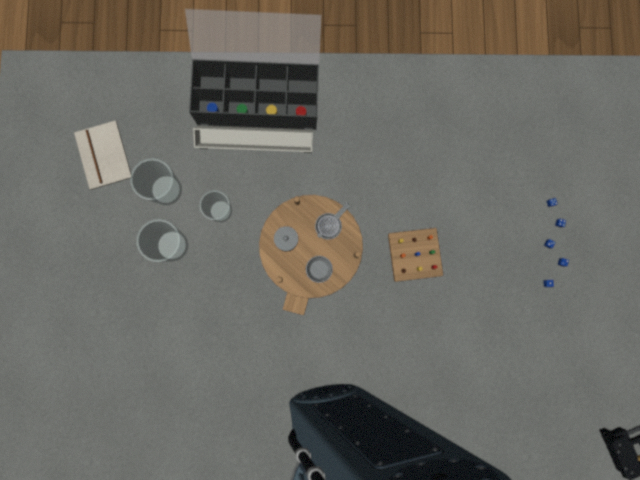

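View pics/scene0.png

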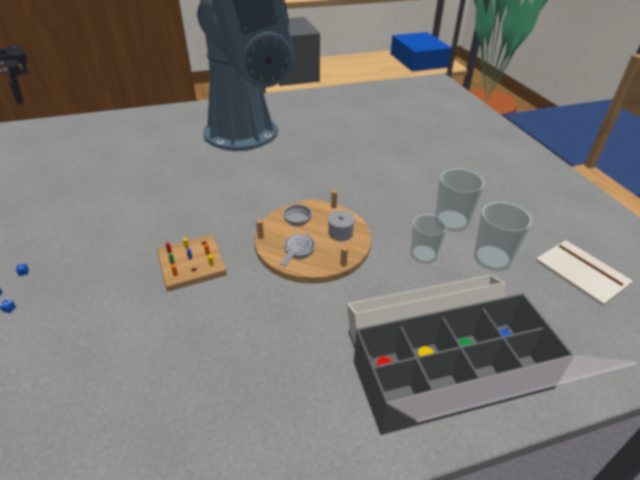

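The top view shows the tray at about (311,246), the tongue at (296,303) and the handle tip at (346,207). The pegs are near (297,202), (280,280) and (356,255), the small cup is at (215,207) and the peg board at (415,255). I'll measure these next.

```bash
cat > h.py <<'E'
import numpy as np, cv2
from cell import bot
def ray(c,u,v,fish=False):
    f=240/np.tan(np.radians(c["fovy"])/2); x=(u-c["cx"]);y=(v-c["cy"])
    if fish:
        r=np.hypot(x,y); th=r/f; s=np.sin(th)/max(r,1e-9); d=np.array([x*s,-y*s,-np.cos(th)])
    else: d=np.array([x/f,-y/f,-1.])
    E=c["extrinsics"]; return E[:3,3],E[:3,:3]@d
def onz(c,u,v,z,fish=False):
    o,d=ray(c,u,v,fish); return o+d*(z-o[2])/d[2]
def proj(c,p,fish=False):
    f=240/np.tan(np.radians(c["fovy"])/2); E=c["extrinsics"]; q=E[:3,:3].T@(np.array(p)-E[:3,3])
    x,y,z=q[0],-q[1],-q[2]
    if fish:
        r=np.hypot(x,y); th=np.arctan2(r,z); return np.array([c["cx"]+f*th*x/r,c["cy"]+f*th*y/r])
    return np.array([c["cx"]+f*x/z,c["cy"]+f*y/z])
E
python3 - <<'E'
from h import *
im=cv2.imread("pics/top0.png"); c=bot.calibration("top")
hsv=cv2.cvtColor(im,cv2.COLOR_BGR2HSV)
m=((hsv[...,1]>70)&(hsv[...,0]>5)&(hsv[...,0]<25)).astype(np.uint8)*255
m[:150]=0;m[340:]=0;m[:,:240]=0;m[:,375:]=0
cs,_=cv2.findContours(m,cv2.RETR_EXTERNAL,cv2.CHAIN_APPROX_NONE); k=max(cs,key=cv2.contourArea)[:,0,:]
P=np.array([onz(c,u,v,.036)[:2] for u,v in k])
# robust circle fit
idx=np.ones(len(P),bool)
for i in range(6):
    A=np.c_[2*P[idx],np.ones(idx.sum())]; s=np.linalg.lstsq(A,(P[idx]**2).sum(1),rcond=None)[0]
    r=np.sqrt(s[2]+s[:2]@s[:2]); e=np.hypot(*(P-s[:2]).T)-r; idx=abs(e)<[.02,.01,.005,.004,.003,.003][i]
print("centre",s[:2],"r",r,idx.sum(),len(P))
T=np.array([onz(c,u,v,.01)[:2] for u,v in k]); d=np.hypot(*(T-s[:2]).T); print("maxr",d.max())
t=T[d>.14]; print("tongue dir",np.degrees(np.arctan2(*(t.mean(0)-s[:2])[::-1])),len(t))
h=onz(c,346.5,206.5,.06)[:2]-s[:2]; print("handle",np.hypot(*h),np.degrees(np.arctan2(h[1],h[0])))
for u,v in((297,202),(280,280),(356,255)):
    h=onz(c,u,v,.081)[:2]-s[:2]; print("peg",np.hypot(*h),np.degrees(np.arctan2(h[1],h[0])))
cr=cv2.resize(im[180:330,190:450],None,fx=3,fy=3,interpolation=cv2.INTER_CUBIC); cv2.imwrite("pics/topc.png",cr)
E
```

```text
centre [0.5692377  0.06661892] r 0.12246723531991215 267 409
maxr 0.16540036768599725
tongue dir 165.0625392470117 40
handle 0.12368553078571115 -43.28110626234583
peg 0.10189510060906926 18.295881276013624
peg 0.10931863913778422 139.6780238678376
peg 0.10679441368748507 -104.48075790334792
```

View pics/topc.png

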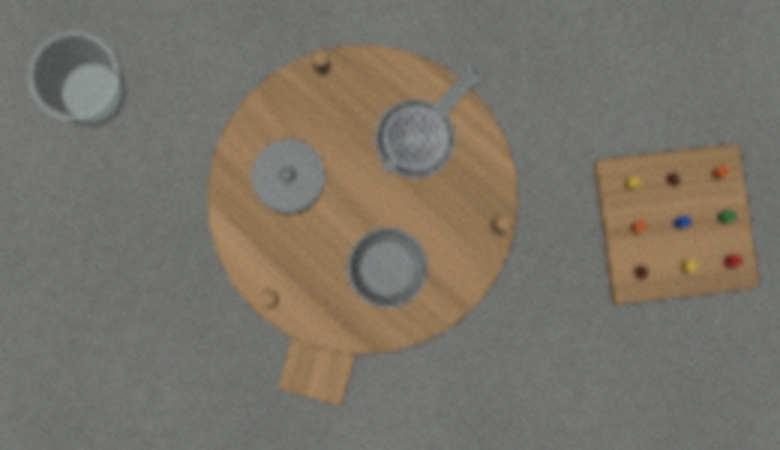

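```bash
python3 - <<'E'
from h import *
print(bot.current_tcp_rot(), bot.current_q())
c0=np.array([.5692,.0666])
for ph0 in (18,138,258):
  for off in (0,180):
    o=[]
    for a in np.linspace(0,-153,8):
        ph=np.radians(ph0+a); p=c0+.11*np.array([np.cos(ph),np.sin(ph)])
        y=(ph+np.radians(off)+np.pi)%(2*np.pi)-np.pi
        q=bot.inverse_kinematics([*p,.05],[np.pi,0,y]); o.append(None if q is None else np.round(np.array(q)[[0,1,2,4,5]],2).tolist())
    print(ph0,off,o)
E
```

```text
[-3.14032934e+00 -2.91137342e-04  3.66767549e-01] [-1.41031649e+00  1.81369079e-01  1.60772859e+00  2.68319480e-05
  1.35379115e+00 -2.06293695e-01]
18 0 [[-0.03, 0.61, 1.43, 1.1, 1.23], [-0.09, 0.61, 1.43, 1.1, 1.55], [-0.15, 0.59, 1.47, 1.08, 1.87], [-0.21, 0.54, 1.54, 1.06, 2.19], [-0.25, 0.48, 1.64, 1.02, 2.53], [-0.29, 0.41, 1.75, 0.99, 2.88], [-0.29, 0.33, 1.85, 0.96, -3.03], [-0.26, 0.26, 1.94, 0.93, -2.62]]
18 180 [[-0.03, 0.61, 1.43, 1.1, -1.91], [-0.09, 0.61, 1.43, 1.1, -1.59], [-0.15, 0.59, 1.47, 1.08, -1.27], [-0.21, 0.54, 1.54, 1.06, -0.95], [-0.25, 0.48, 1.64, 1.02, -0.61], [-0.29, 0.41, 1.75, 0.99, -0.26], [-0.29, 0.33, 1.85, 0.96, 0.11], [-0.26, 0.26, 1.94, 0.93, 0.52]]
138 0 [[0.05, 0.29, 1.9, 0.94, -0.79], [0.09, 0.37, 1.8, 0.97, -0.37], [0.1, 0.44, 1.69, 1.01, 0.03], [0.09, 0.51, 1.59, 1.04, 0.39], [0.05, 0.57, 1.5, 1.07, 0.74], [0.0, 0.6, 1.45, 1.09, 1.07], [-0.06, 0.62, 1.43, 1.1, 1.39], [-0.12, 0.6, 1.45, 1.09, 1.71]]
138 180 [[0.05, 0.29, 1.9, 0.94, 2.35], [0.09, 0.37, 1.8, 0.97, 2.78], [0.1, 0.44, 1.69, 1.01, -3.11], [0.09, 0.51, 1.59, 1.04, -2.75], [0.05, 0.57, 1.5, 1.07, -2.4], [0.0, 0.6, 1.45, 1.09, -2.07], [-0.06, 0.62, 1.43, 1.1, -1.75], [-0.12, 0.6, 1.45, 1.09, -1.43]]
258 0 [[-0.29, 0.37, 1.8, 0.97, 3.06], [-0.28, 0.3, 1.9, 0.94, -2.83], [-0.24, 0.24, 1.98, 0.93, -2.41], [-0.16, 0.21, 2.01, 0.92, -1.95], [-0.07, 0.22, 2.0, 0.92, -1.48], [0.01, 0.26, 1.94, 0.93, -1.01], [0.07, 0.33, 1.86, 0.96, -0.57], [0.1, 0.41, 1.75, 0.99, -0.16]]
258 180 [[-0.29, 0.37, 1.8, 0.97, -0.08], [-0.28, 0.3, 1.9, 0.94, 0.31], [-0.24, 0.24, 1.98, 0.93, 0.73], [-0.16, 0.21, 2.01, 0.92, 1.19], [-0.07, 0.22, 2.0, 0.92, 1.66], [0.01, 0.26, 1.94, 0.93, 2.13], [0.07, 0.33, 1.86, 0.96, 2.57], [0.1, 0.41, 1.75, 0.99, 2.98]]
```

```bash
python3 - <<'E'
from h import *
c0=np.array([.5692,.0666])
ph=np.radians(18); p=c0+.109*np.array([np.cos(ph),np.sin(ph)])
bot.grip(.045,5)
bot.move_pose([*p,.15],[np.pi,0,ph-np.pi]); print(bot.current_clock())
c=bot.calibration("wrist"); im=bot.get_image("wrist")[:,:,::-1].copy(); cv2.imwrite("pics/w1.png",im)
for a in (18,138,258):
    t=np.radians(a); u=proj(c,[*(c0+.11*np.array([np.cos(t),np.sin(t)])),.081],True); print(a,u)
print(proj(c,[*p,.05],True))
cv2.imwrite("pics/t1.png",bot.get_image("top")[150:340,200:440,::-1])
E
```

```text
3.725
18 [311.49674263 260.4621474 ]
138 [467.62865774   3.15986871]
258 [154.21010748   3.02776334]
[311.25618323 243.47929044]
```

View pics/w1.png

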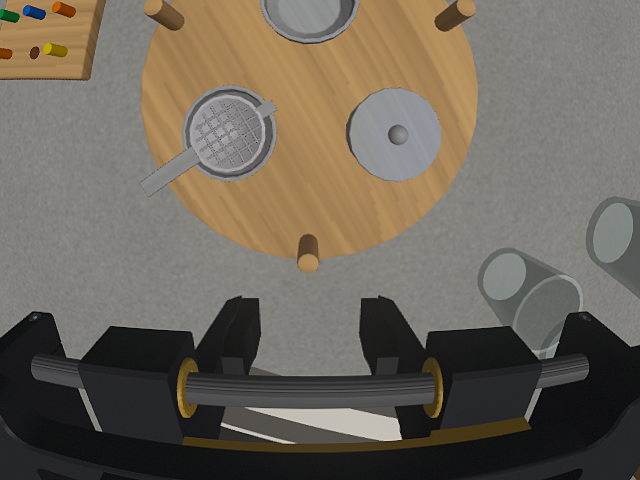

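The wrist view shows the peg top at (308,262), against a prediction of (311,260), and it sits between the fingers. I'll go down, grip it and turn.

```bash
python3 - <<'E'
from h import *
c0=np.array([.5692,.0666])
P=lambda d,r=.109:[*(c0+r*np.array([np.cos(np.radians(d)),np.sin(np.radians(d))]))]
Y=lambda d:(np.radians(d)%(2*np.pi))-np.pi
bot.move_linear([*P(18),.050],feed=.12)
bot.grip(.012,5); print("open",bot.current_opening(),"F",bot.current_wrist_force())
for d in np.linspace(18,-60,8)[1:]:
    y=(np.radians(d)+np.pi+np.pi)%(2*np.pi)-np.pi
    bot.move_linear([*P(d),.050],[np.pi,0,y],feed=.08)
    print(round(d),bot.current_clock(),np.round(bot.current_wrist_force(),1),round(bot.current_opening(),4))
c=bot.calibration("wrist"); cv2.imwrite("pics/w2.png",bot.get_image("wrist")[:,:,::-1])
E
```

```text
open 0.013836206005249591 F [-0.04902012 -0.56280973  2.17245456]
7 5.8 [-0.   0.6  1.8] 0.0136
-4 6.2167 [ 2.6 -0.7  2. ] 0.0141
-15 6.6333 [ 3.2 -1.6  3.9] 0.0137
-27 7.05 [ 2.9 -3.   2.9] 0.0138
-38 7.4667 [ 2.1 -2.2  3.1] 0.0136
-49 7.8833 [ 2.4 -3.   4.8] 0.0137
-60 8.3 [ 1.4 -3.5  3.5] 0.0137
```

View pics/w2.png

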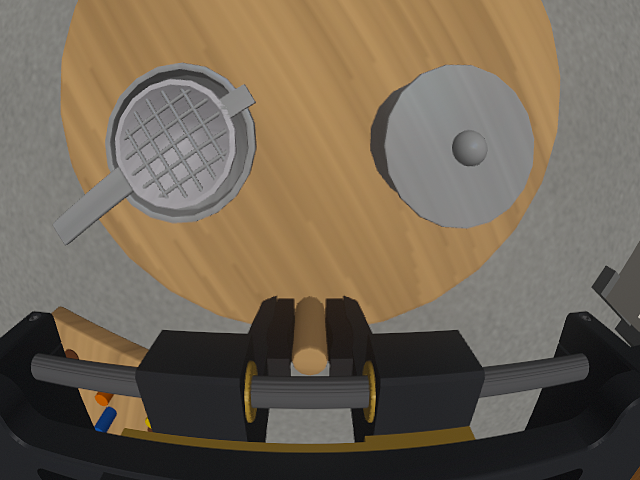

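The peg is held between the fingers and the tray is following the turn. I'll continue to the target, with the peg at -135°.

```bash
python3 - <<'E'
from h import *
c0=np.array([.5692,.0666])
P=lambda d,r=.109:[*(c0+r*np.array([np.cos(np.radians(d)),np.sin(np.radians(d))]))]
for d in np.linspace(-60,-135,8)[1:]:
    y=(np.radians(d)+np.pi+np.pi)%(2*np.pi)-np.pi
    bot.move_linear([*P(d),.050],[np.pi,0,y],feed=.08 if d>-130 else .04)
    print(round(d),bot.current_clock(),np.round(bot.current_wrist_force(),1),round(bot.current_opening(),4))
bot.dwell(.2)
bot.grip(.03); bot.dwell(.1)
bot.move_linear([*P(-135),.14],feed=.12)
p=c0-[.04,0]; p=P(165,.06)
bot.move_linear([*P(-135,.16),.25],feed=.25)
print(bot.current_clock())
import pickle
c=bot.calibration("wrist"); pickle.dump(c,open("w3.pkl","wb")); cv2.imwrite("pics/w3.png",bot.get_image("wrist")[:,:,::-1])
cv2.imwrite("pics/top3.png",bot.get_image("top")[:,:,::-1])
for n,r,z in(("handle end",.13,.06),("dish",.06,.062),("tongue end",.165,.01),):print(n,proj(c,[*P(165.06,r),z],True))
E
```

```text
-71 8.7583 [ 0.3 -3.   3.6] 0.0135
-81 9.1667 [-0.1 -1.8  2.8] 0.0142
-92 9.575 [-0.9  0.2  1.7] 0.014
-103 9.9833 [-0.2  1.2  0.9] 0.0137
-114 10.3917 [ 1.1  5.7 -1.7] 0.0141
-124 10.8 [ 1.8  4.7 -2.1] 0.0141
-135 11.4583 [ 3.3  5.5 -3.4] 0.0137
13.725
handle end [186.76422487 118.57138193]
dish [250.47457925  76.37754029]
tongue end [175.73766619 137.32066181]
```

View pics/w3.png

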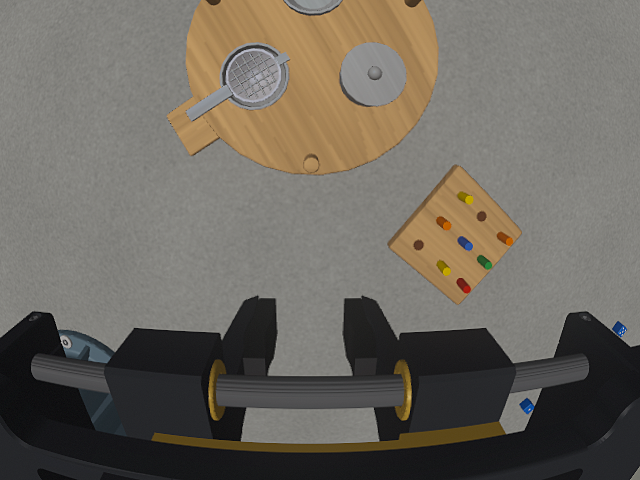

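View pics/top3.png

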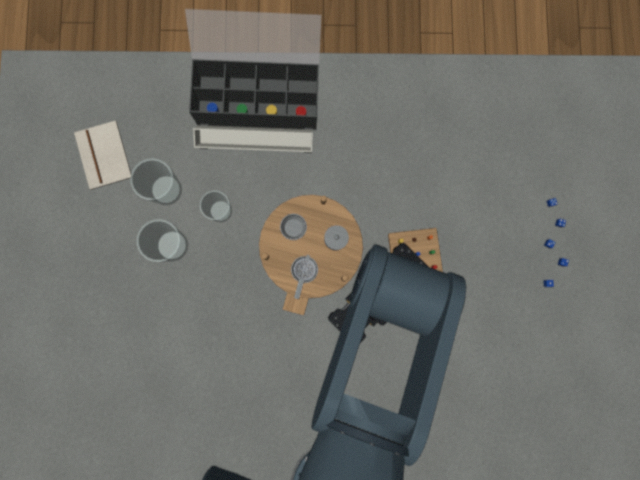

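The handle now lies over the tongue in both views, at roughly (191,114) in the wrist picture. I'll take a closer wrist view from above the tongue to measure what error is left.

```bash
python3 - <<'E'
from h import *
import pickle
bot.move_pose([.375,.12,.18],[np.pi,0,np.radians(-15)])
bot.dwell(.2)
c=bot.calibration("wrist"); pickle.dump(c,open("w4.pkl","wb")); cv2.imwrite("pics/w4.png",bot.get_image("wrist")[:,:,::-1])
print(bot.current_clock())
E
```

```text
15.35
```

View pics/w4.png

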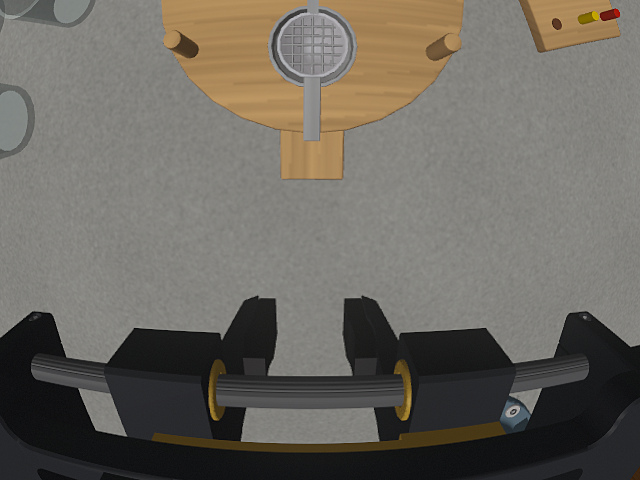

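The close view shows the tongue at columns 281–343, ending at row 179. The handle is at columns 304–320, ending at row 140, and the front pegs are at (174,39) and (452,42). I'll compute the angles.

```bash
python3 - <<'E'
from h import *
import pickle
c=pickle.load(open("w4.pkl","rb")); im=cv2.imread("pics/w4.png").astype(int)
# edges by row
hsv=cv2.cvtColor(im.astype(np.uint8),cv2.COLOR_BGR2HSV)
W=(hsv[...,1]>70)
L=[];R=[];
for v in range(145,177):
    x=np.where(W[v,250:380])[0]+250; L.append(onz(c,x[0]-.5,v,.01)[:2]);R.append(onz(c,x[-1]+.5,v,.01)[:2])
L=np.array(L);R=np.array(R);M=(L+R)/2
def ang(M):
    d=cv2.fitLine(M.astype(np.float32),cv2.DIST_L2,0,.01,.01).ravel(); a=d[:2]*(-1 if d[0]>0 else 1); return np.degrees(np.arctan2(a[1],a[0])),M.mean(0)
print("tongue",ang(M),ang(L)[0],ang(R)[0],"w",np.linalg.norm(L-R,axis=1).mean())
H=[]
for v in range(90,138):
    x=np.where(~W[v,285:340])[0]+285
    x=x[(x>298)&(x<326)]; 
    if v%8==0: print(v,x[0],x[-1])
    H.append(onz(c,(x[0]+x[-1])/2,v,.06)[:2])
H=np.array(H); print("handle",ang(H))
p1=onz(c,174,39,.081)[:2];p2=onz(c,452,42,.081)[:2]
m=(p1+p2)/2; d=p1-p2; n=np.array([-d[1],d[0]])/np.linalg.norm(d); n*=-np.sign(n[0]); print("pegs",p1,p2,np.linalg.norm(d),"dir",np.degrees(np.arctan2(n[1],n[0])))
ax=m-.055*n; print("axis from pegs",ax)
ta,tm=ang(M); 
for nm,a in(("pegs",ax),("top",np.array([.5692,.0666]))):
    f=lambda q:np.degrees(np.arctan2(*(q-a)[::-1])); print(nm,"tongue",f(M.mean(0)),"handle",f(H.mean(0)),f(onz(c,312,140,.06)[:2]))
E
```

```text
tongue (np.float32(164.48825), array([0.42660968, 0.10527685])) 165.1266 163.85022 w 0.05276113434036203
96 303 320
104 303 319
112 303 319
120 303 319
128 303 319
136 303 319
handle (np.float32(164.39236), array([0.46131375, 0.09640965]))
pegs [0.52182672 0.16386053] [0.47783329 0.00608851] 0.16379082088045196 dir 164.41930754524446
axis from pegs [0.55280893 0.07020178]
pegs tongue 164.46757723233944 handle 164.01617412640232 164.48757204188533
top tongue 164.82398261889307 handle 164.55418806838983 164.8928740027554
```

```bash
python3 - <<'E'
from h import *
import pickle
c=pickle.load(open("w4.pkl","rb"))
c0=np.array([.5692,.0666]);P=lambda d,r:[*(c0+r*np.array([np.cos(np.radians(d)),np.sin(np.radians(d))]))]
for d in(105,225):
  for z in(.081,.036):print(d,z,proj(c,[*P(d,.11),z],True))
print(proj(c,[*P(165,.13),.06],True),proj(c,[*P(165,.165),.01],True),proj(c,[*P(165,.06),.06],True))
u=proj(c,[*P(105,.11),.081],True);print(onz(c,*u,.081,True)[:2],P(105,.11), onz(c,174,39,.081,True))
E
```

```text
105 0.081 [171.42841715  43.31441874]
105 0.036 [191.23912651  54.35003723]
225 0.081 [452.85329511  43.87335419]
225 0.036 [432.49879203  54.73642729]
[312.27685703 143.96935963] [311.87503362 181.95200315] [312.27787477  47.69220814]
[0.54072991 0.17285184] [np.float64(0.5407299050387228), np.float64(0.1728518408917975)] [0.54306586 0.17032167 0.081     ]
```

I left out the fisheye flag in that measurement, so I'll redo it.

```bash
python3 - <<'E'
from h import *
import pickle
c=pickle.load(open("w4.pkl","rb")); im=cv2.imread("pics/w4.png")
W=cv2.cvtColor(im,cv2.COLOR_BGR2HSV)[...,1]>70
o=lambda u,v,z:onz(c,u,v,z,True)[:2]
L=[];R=[]
for v in range(145,177):
    x=np.where(W[v,250:380])[0]+250; L.append(o(x[0]-.5,v,.01));R.append(o(x[-1]+.5,v,.01))
L=np.array(L);R=np.array(R);M=(L+R)/2
H=[]
for v in range(90,138):
    x=np.where(~W[v,299:326])[0]+299; H.append(o((x[0]+x[-1])/2,v,.06))
H=np.array(H)
def ang(M):
    d=cv2.fitLine(M.astype(np.float32),cv2.DIST_L2,0,.01,.01).ravel()[:2]; d=d*(-np.sign(d[0])); return np.degrees(np.arctan2(d[1],d[0]))
print("w",np.linalg.norm(L-R,axis=1).mean(),"tongue",ang(M),ang(L),ang(R),"handle",ang(H))
p1=o(174,40,.081);p2=o(452,42,.081);d=p1-p2;n=np.array([-d[1],d[0]])/np.linalg.norm(d);n*=-np.sign(n[0])
ax=(p1+p2)/2-.055*n; print("pegsep",np.linalg.norm(d),"pegdir",np.degrees(np.arctan2(n[1],n[0])),"axis",ax)
for a in(ax,np.array([.5692,.0666])):
    f=lambda q:np.degrees(np.arctan2(*(q-a)[::-1])); print("tongue",f(M.mean(0)),"handle mid",f(H.mean(0)),"end",f(o(311.5,139,.06)))
ct=pickle.load(open("w3.pkl","rb"))
# cup before/after in top view
a=cv2.imread("pics/top0.png").astype(int)[180:230,190:240];b=cv2.imread("pics/top3.png").astype(int)[180:230,190:240];print("cup diff",abs(a-b).mean(),abs(a-b).max(),"clock",bot.current_clock(),bot.current_wrist_force())
E
```

```text
w 0.053769213008472594 tongue 164.45976 165.7581 163.16344 handle 164.38055
pegsep 0.1880636310135149 pegdir 164.72980647882198 axis [0.57064508 0.06530034]
tongue 164.4974935517297 handle mid 164.10898652194024 end 164.3589911497179
tongue 164.83672235407445 handle mid 164.5617786841983 end 164.74960651264
cup diff 4.847333333333333 12 clock 15.35 [-0.18326538 -0.40700759  1.04479127]
```

All measures agree to within about 0.4°, and the cup hasn't moved. I'll hand in.

```bash
python3 - <<'E'
from cell import bot
print(bot.close_job(), bot.current_clock())
E
```

```text
the job is handed in; nothing more can be done
the job is handed in; nothing more can be done
```

The tray is turned: the strainer rest is at the front with its handle out over the tongue. I handed the job in at about 15.4 s; the hand-in reports no verdict.

I gripped the peg 60° anticlockwise of the handle lightly and led it clockwise through about 153°, on the side away from the cup. I then let go and backed the gripper off above the table, clear of everything.

**Alignment:** a close wrist picture puts the tongue at about 164.5° and the handle at about 164.4°. Measured about the axis instead, they differ by 0.1–0.4°. The pegs give 164.7°.

**Cup and forces:** before-and-after top pictures show no change at the cup beyond image noise. The wrist force readings between moves stayed under 8 N.

**One check went wrong at first:** my first angle measurement left out the fisheye model and gave a wrong peg spacing (164 mm). Redone correctly it gave 188 mm, against 190.5 mm from the stated dimensions.

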